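# Switch the ball sorter to the other tray and run the batch

### The arm

A 7-joint arm with a two-finger parallel gripper is mounted at the origin on the work surface. World frame = base frame: x ahead of the robot, y to its left, z up, the work surface at z = 0. Lengths are in m, angles in rad, forces in N, time in s.
With the tool pointing down it reaches from about 0.4 to 0.9 m from the base axis. Payload 5.5 kg.
Tool frame: the origin (TCP) lies at the very end of the fingers, on their centre line; the grasp point (between the pads) lies 19 mm behind it; z points along the fingers, y is the direction in which the jaws open and shut (so a half turn about z gives the same grasp; the last joint's range is limited). The gripper opens to 92 mm and grips with 3 to 60 N. Pads are 19 mm wide; open, the fingers measure 130 mm over their backs; the gripper's body (75 mm by 190 mm) begins 47 mm behind the grasp point.
Start: joints at [1.545, 0.501, -0.427, 1.55, 0.221, 1.138, -0.21], TCP at [0.185, -0.623, 0.227] pointing down, gripper open.
Joint ranges: [-2.88, 2.88], [-0.31, 2.03], [-1.54, 1.56], [0.2, 2.42], [-1.41, 4.55], [0.19, 2.02], [-2.57, 2.57]. Speed limits (rad/s): [2.57, 2.57, 3.14, 3.14, 3.14, 3.14, 3.14].

### API

Orientations are given as a unit quaternion [w, x, y, z].
In Python, from cell import env, eyes, ticket gives the robot as it stands.
- The arm moves only by the tool drive_tool, never from a script. Its argument "deltas" is a list of rows, each a list of 2 entries, a list of its own where there are three numbers: the shift along the tool's x, y, z in cm, then the turn about the tool's z in degrees. In form: [[[dx, dy, dz], roll], ...]. A call has 1 to 20 rows; each row is the pose to reach, as a shift and turn from the pose commanded when the call began, along the tool's axes at that moment; what a row does not reach only later rows make up. A row lasts 1/8 s, in which the tool goes at most 62.5 mm and 10.7 degrees, less where a joint would pass 70% of its speed; a pose out of reach is approached as far as the arm can. A call with a gripper value outside its range is refused whole. "grip" is the opening, from 0 (shut) to 1 (fully open), set as the call begins (left out, the last holds). The fingers move at their own pace and stop on an object; "grip_force" is the grip in N (left out, the last holds). Time passes only in rows, so rows that repeat a pose let the fingers close. It gives the time, the measured TCP pose, the force and the opening at its end, in the units of the state.
- env.read_state(): the state, without advancing time (a new reading comes with each control period).
- eyes.snapshot(name): name is "scene" or "side" or "wrist"; returns a dict with "pixels" (384x512x3 uint8, red, green, blue), "mtx" (3x3 intrinsics, pixels), "distortion" ([k1, k2, p1, p2, k3] as OpenCV has them; the pictures are not rectified), "view" (4x4, takes a point from world to camera coordinates). Camera axes: x right, y down, z forward; pixel columns grow to the right and rows downward; lengths in m; the calibration is good to about 2 mm. A picture is of the moment at which its call begins. There is no depth.
- ticket.hand_in(): hands the job in, once; it reports no verdict.
Trained networks look in a picture, given as the dict that the camera call returned (one of the last four; its "shot" number tells which), for a name from the list of things; names that differ only in an ending like _2 or _b are one class to them, and where a whole thing is asked for, a point or a joint stands for the part that bears it (a point fixed in the world has none). Each returns a list of dicts, best first, with "confidence" (0 to 1); they miss things now and then, are a little off and sometimes report something else, mostly with a low value. They report only what shows in the picture. A call takes as long as a camera call.
- eyes.cut_out(thing, picture): "mask" (384x512 bool, what is visible of it) and "position" ([column, row] in pixels, amid what is visible of it).
The state is a dict: "t": time; "q": joint angles; "qvel": joint speeds; "joint_efforts": joint torques, N m; "ee_pos": TCP position; "ee_rot": TCP orientation; "ft_force": force on the tool from outside, world axes, zero at the start; "ft_torque": the same for the moment, N m; "width": finger opening in m.
Only numpy, scipy, OpenCV 4.12 (cv2) and the standard library are available. Lean on these libraries where they do the work, as an engineer would, in place of code of your own. Each camera call takes 0.05 s, during which the arm holds its last target.

### The job

The seesaw gate of the ball sorter is tipped towards one of its two trays: with a fingertip push its raised end down so that it rocks over to the other side, and only then press the release key down and keep it down until all three steel balls have run down the chute into the tray on that other side, then let the key come back up. Touch only the gate and the key: do not handle the balls, and leave the glassware and other things on the bench where they stand.

Things in the scene. Friction and masses are not known exactly. Their poses are not given: they have to be found in the camera images.
- sorter: grey and bare-metal ball sorter fixed to the bench. Origin on the bench under the gate's pivot (pivot along x, z 110 mm); x away from the robot, y to the left (left = +y). 620 mm along y, x -75 to +195 mm, fixed parts up to 195 mm high. Feed channel (y = 0, x +12 to +187 mm, wall tops 155 to 190 mm high) slopes down towards the robot and ends over the gate's middle
- gate (a joint): tilt of the seesaw gate, a steel trough 260 mm long (along y), 58 mm wide, -0.25 to +0.25 rad. Positive: left end down, feeds left tray; negative: right. A dark weight over the pivot (up to 195 mm high) flops it to the side it leans; it starts over on one side (within 0.5 s). Under 1 N down on the raised pad moves it; past level it falls over by itself. Pad travel 54 mm in height
- pad_left (a point): centre of the top of the flat steel finger pad (42 mm in x, 40 mm in y, 4 mm thick) sticking out towards the robot from the gate's near wall at its left end: 110 mm left of the pivot, 49 mm nearer the robot than the trough's centre line; about 180 mm above the bench when up, 126 mm when down
- pad_right (a point): the same on the right end of the gate
- key_top (a point): centre of the top of the release key, a round grey flat cap 40 mm across on an upright stem left of the feed channel, 85 mm beyond the pivot and 60 mm to its left; 215 mm above the bench when up. Pressing it straight down lowers the stop blade in the channel and lets the balls roll
- key (a joint): how far the release key is pressed down, 0 (up) to 0.020 m (stop). Spring: 1.8 N at the start, 4.2 N fully down; it returns when let go. The balls pass from about 0.014 m; all three have run into a tray about 3 s after it is fully pressed
- tray_left (a point): point 10 mm above the inner floor, at the middle, of the white left tray (inside 100 by 100 mm, floor 4 mm, walls 68 mm high, 38 mm on the chute's side), 258 mm left of the pivot, fixed to the sorter under the left chute
- tray_right (a point): the same for the white right tray under the right chute
- ball1_center (a point): centre of steel ball 1, 20 mm across, 33 g, number 1 from the stop blade in the queue in the feed channel
- ball2_center (a point): centre of steel ball 2, 20 mm across, 33 g, number 2 from the stop blade in the queue in the feed channel
- ball3_center (a point): centre of steel ball 3, 20 mm across, 33 g, number 3 from the stop blade in the queue in the feed channel
- beaker: clear glass beaker, 64 mm across, 85 mm tall, standing near the sorter; origin at the centre of its underside; not part of the job
- reagent: closed brown glass bottle, 52 mm across, 105 mm tall, standing near the sorter; origin at the centre of its underside; not part of the job
- jar: closed white jar, 60 mm across, 75 mm tall, standing near the sorter; origin at the centre of its underside; not part of the job
- weight: brass balance weight with a small head, 32 mm across, 56 mm tall, standing near the sorter; origin at the centre of its underside; not part of the job
- spatula: steel spatula 170 mm long, lying flat on the bench; origin near its middle; not part of the job

How it is judged:
By the outcome, as a careful person would: the job done as asked, in the order asked, and still so for the second after the job is handed in, with the robot touching nothing.
It also fails if it takes over 40 s, if anything falls off the work surface, if the arm or the gripper's body presses on something with over 40 N, if the wrist force passes 120 N, or if a joint passes its speed limit or range.

## Working session

There is one attempt and no reset: what is moved stays moved. The work goes in short steps, Python scripts to look and compute and a tool call to move; the robot and the scene stay as the last step left them, time stands still between calls to the robot, and variables do not carry over. Pictures are saved under pics/ and viewed, and the job is handed in when it is done.

Besides the shell and the picture viewer there is one more tool, called after ">>>" in YAML: its name, and indented under it one key for each argument. drive_tool: Moves the arm, as the interface text tells. Its arguments: {"type":"object","properties":{"deltas":{"type":"array"},"grip":{"type":"number"},"grip_force":{"type":"number"}},"required":["deltas"]}

```bash
ls; mkdir -p pics
python3 - <<'E'
from cell import env, eyes, ticket
import cv2, numpy as np, pickle
s=env.read_state()
print({k:np.round(v,3) for k,v in s.items()})
for n in ["scene","side","wrist"]:
    p=eyes.snapshot(n)
    cv2.imwrite(f"pics/{n}0.png",p["pixels"][:,:,::-1])
    pickle.dump(p,open(f"pics/{n}0.pkl","wb"))
    print(n,np.round(p["view"],3).tolist(),np.round(p["mtx"],1).tolist(),np.round(p["distortion"],3))
    for t in ["pad_left","pad_right","key_top","gate","tray_left","sorter","ball1_center"]:
        try: print(t,[(np.round(d["confidence"],2),np.round(d["position"],1).tolist(),int(d["mask"].sum())) for d in eyes.cut_out(t,p)[:3]])
        except Exception as e: print(t,e)
E
```

```text
pics
{'t': np.float64(0.0), 'q': array([ 1.545,  0.502, -0.427,  1.551,  0.221,  1.138, -0.21 ]), 'qvel': array([ 0.001, -0.003, -0.001, -0.001, -0.001, -0.002, -0.001]), 'joint_efforts': array([ 0.0000e+00, -5.6660e+01, -5.8160e+00, -2.7911e+01, -6.9000e-02,
        3.1000e-02,  0.0000e+00]), 'ee_pos': array([ 0.185, -0.622,  0.226]), 'ee_rot': array([-0.001,  0.99 ,  0.144, -0.   ]), 'ft_force': array([-0.17 ,  0.073, -0.5  ]), 'ft_torque': array([ 0.019, -0.003,  0.082]), 'width': np.float64(0.092)}
scene [[0.782, 0.623, -0.007, -0.371], [0.374, -0.479, -0.794, -0.112], [-0.499, 0.618, -0.607, 1.58], [0.0, 0.0, 0.0, 1.0]] [[448.1, 0.0, 256.0], [0.0, 448.1, 195.3], [0.0, 0.0, 1.0]] [0. 0. 0. 0. 0.]
pad_left [(np.float64(0.67), [274.3, 190.6], 2490)]
pad_right [(np.float64(0.98), [270.7, 190.1], 2554)]
key_top [(np.float64(0.66), [318.7, 166.4], 186)]
gate [(np.float64(0.73), [269.7, 187.5], 2463), (np.float64(0.45), [127.5, 300.6], 1077)]
tray_left [(np.float64(0.95), [284.3, 218.4], 11444)]
sorter [(np.float64(0.9), [285.2, 220.0], 11603)]
ball1_center []
side [[-0.68, -0.733, 0.0
[... 161 characters left out ...]
.131  0.     0.     0.     0.   ]
pad_left [(np.float64(0.81), [231.2, 222.0], 1624)]
pad_right [(np.float64(0.71), [232.0, 222.1], 1522)]
key_top [(np.float64(0.55), [197.2, 193.9], 221)]
gate [(np.float64(0.9), [231.3, 221.7], 1660)]
tray_left [(np.float64(0.76), [216.0, 235.9], 9974), (np.float64(0.44), [210.1, 303.8], 720)]
sorter [(np.float64(0.91), [222.2, 234.8], 9825)]
ball1_center []
wrist [[0.286, -0.958, -0.0, -0.65], [-0.913, -0.273, 0.304, -0.039], [-0.291, -0.086, -0.953, 0.391], [0.0, 0.0, 0.0, 1.0]] [[308.2, 0.0, 258.3], [0.0, 308.2, 184.5], [0.0, 0.0, 1.0]] [-0.022  0.     0.     0.     0.   ]
pad_left []
pad_right []
key_top []
gate []
tray_left []
sorter []
ball1_center []
```

View pics/scene0.png

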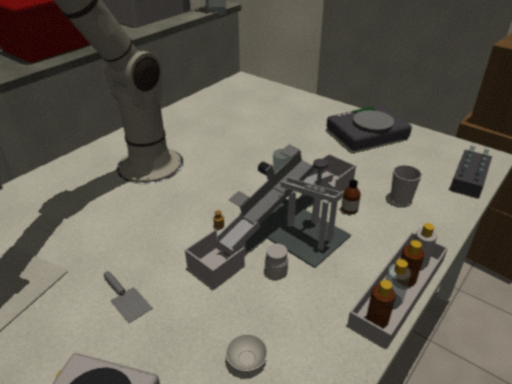

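View pics/side0.png

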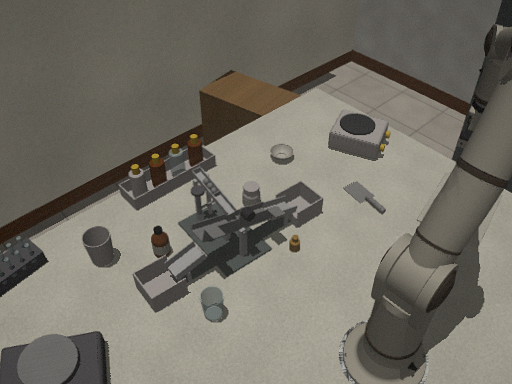

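Run:
```python
import cv2
a=cv2.imread("pics/scene0.png")[130:300,170:370]; cv2.imwrite("pics/scene0z.png",cv2.resize(a,None,fx=3.5,fy=3.5,interpolation=cv2.INTER_CUBIC))
a=cv2.imread("pics/side0.png")[155:325,125:335]; cv2.imwrite("pics/side0z.png",cv2.resize(a,None,fx=3.5,fy=3.5,interpolation=cv2.INTER_CUBIC))
```

```text
(no output)
```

View pics/scene0z.png

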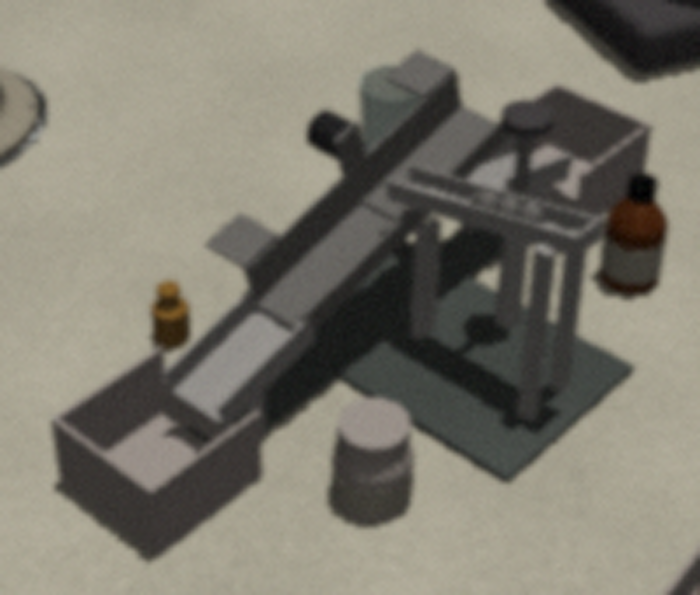

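View pics/side0z.png

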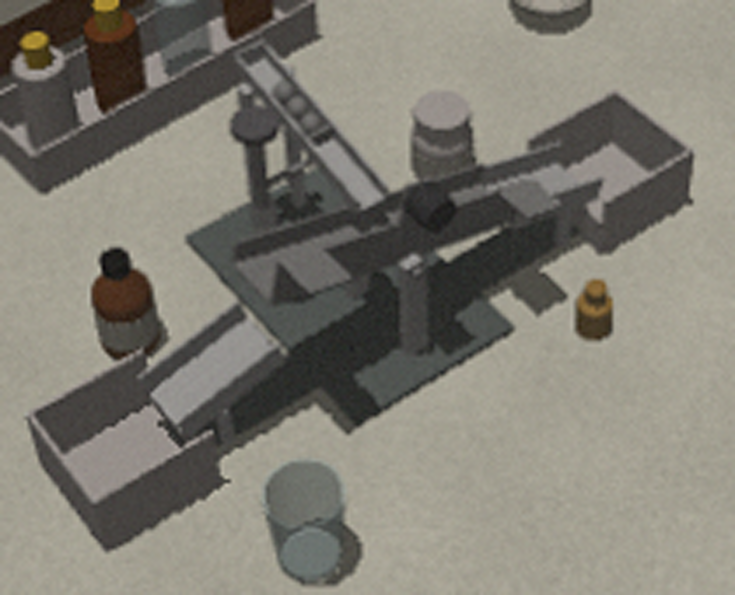

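```bash
cat > h.py <<'E'
import cv2, numpy as np, pickle
def load(n): return pickle.load(open(f"pics/{n}.pkl","rb"))
def proj(p,X):
    V=np.array(p["view"]); R=V[:3,:3]; t=V[:3,3]
    return cv2.projectPoints(np.atleast_2d(X).astype(float),cv2.Rodrigues(R)[0],t,np.array(p["mtx"]),np.array(p["distortion"]))[0][:,0]
def w(pose,X):
    x,y,a=pose[:3]; X=np.atleast_2d(X); c,s=np.cos(a),np.sin(a)
    return np.c_[x+c*X[:,0]-s*X[:,1], y+s*X[:,0]+c*X[:,1], X[:,2]]
E
cat > fit.py <<'E'
from h import *
from scipy.optimize import least_squares
sc,si=load("scene0"),load("side0")
S=lambda a:np.array(a)/3.5+[170,130]
D=lambda a:np.array(a)/3.5+[125,155]
def pts(hw,H): return {"rn":(-hw,-.31,H),"rf":(hw,-.31,H),"ln":(-hw,.31,H),"lf":(hw,.31,H),"key":(.085,.06,.215),"rfb":(hw,-.31,0),"lnb":(-hw,.31,0)}
obs=[(sc,"rn",S([57,422])),(sc,"rf",S([150,490])),(sc,"lf",S([648,130])),(sc,"ln",S([560,90])),(sc,"key",S([527,115])),(sc,"rfb",S([150,557])),
(si,"ln",D([97,500])),(si,"lf",D([33,418])),(si,"rf",D([615,95])),(si,"rn",D([691,153])),(si,"key",D([253,124])),(si,"lnb",D([110,548]))]
def res(v):
    P=pts(v[3],v[4]); return np.concatenate([proj(p,w(v,P[k]))[0]-o for p,k,o in obs])
b=min((least_squares(res,[.55,-.1,a,.052,.068],loss="soft_l1") for a in (-.5,0,.5,1)),key=lambda r:r.cost)
if __name__=="__main__":
    print(np.round(b.x,4),b.cost); print(np.round(res(b.x).reshape(-1,2),1))
    v=b.x
    print("key",w(v,[.085,.06,.215]))
    g=np.array
    for n,p in (("scene",sc),("side",si)):
        im=cv2.imread(f"pics/{n}0.png"); im=cv2.resize(im,None,fx=3.5,fy=3.5,interpolation=cv2.INTER_CUBIC)
        for th,col in ((.25,(0,255,0)),(-.25,(0,0,255))):
            for sg in (1,-1):
                # pad top: ~43mm above pivot at level -> z 153
                cs,sn=np.cos(th),np.sin(th)
                q=[]
                for dx,dy in ((-21,-20),(21,-20),(21,20),(-21,20)):
                    yy=(sg*110+dy)/1000; zz=.043
                    q.append((-.049+dx/1000, yy*cs+zz*sn*1, .110+zz*cs-yy*sn))
                uv=proj(p,w(v,q))*3.5
                cv2.polylines(im,[uv.astype(int)],True,col,1)
        uv=proj(p,w(v,[(.085+.02*np.cos(a),.06+.02*np.sin(a),.215) for a in np.linspace(0,6.28,24)]))*3.5
        cv2.polylines(im,[uv.astype(int)],True,(255,255,0),1)
        o=(int(170*3.5),int(130*3.5)) if n=="scene" else (int(125*3.5),int(155*3.5))
        cv2.imwrite(f"pics/{n}0f.png",im[o[1]:o[1]+595,o[0]:o[0]+730])
    for k in ("beaker","reagent"): pass
E
python3 fit.py
```

```text
[ 0.5375  0.033  -0.0809  0.0507  0.061 ] 5.904370425965311
[[-0.9  0.6]
 [-0.6  1.2]
 [-0.5 -0.5]
 [-1.1 -0.5]
 [-0.2 -1.1]
 [ 1.  -1.2]
 [-0.7  0.4]
 [-0.6 -0.4]
 [ 0.2 -0.2]
 [-0.3 -0.1]
 [ 0.5 -1.7]
 [-1.1 -0.5]]
key [[0.62704201 0.08593584 0.215     ]]
```

View pics/scene0f.png

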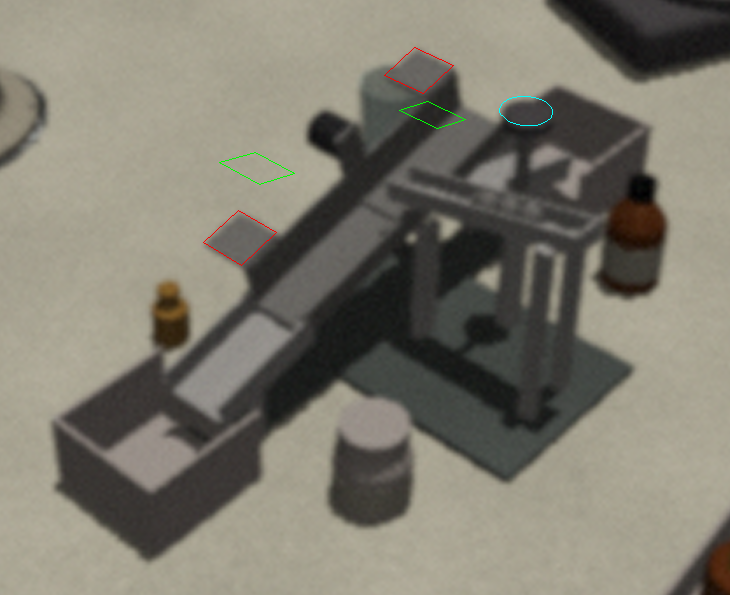

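View pics/side0f.png

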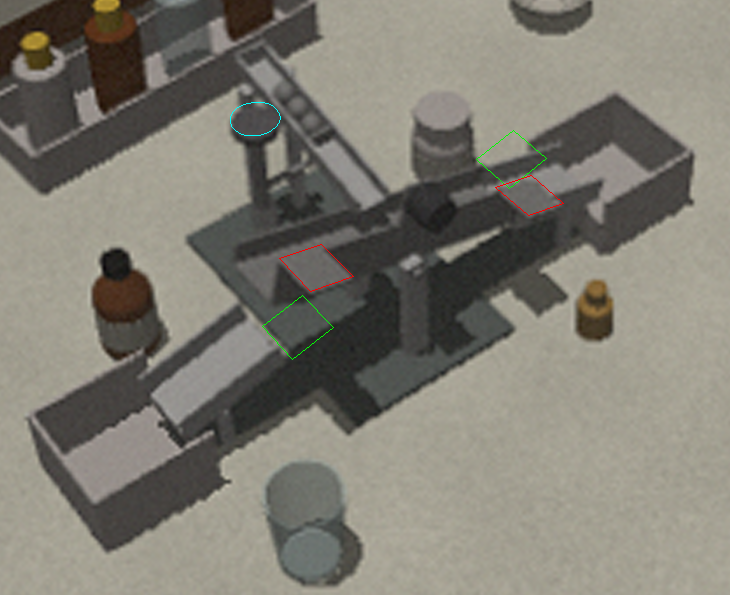

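```bash
cat > tgt.py <<'E'
from h import *
from cell import env
from scipy.spatial.transform import Rotation as Ro
POSE=np.array([.5375,.033,-.0809])
def rep(name,P):
    s=env.read_state(); q=s["ee_rot"]; R=Ro.from_quat([q[1],q[2],q[3],q[0]]).as_matrix()
    d=R.T@(np.array(P)-s["ee_pos"]); print(name,np.round(P,3),"delta cm",np.round(d*100,1))
if __name__=="__main__":
    rep("lift",env.read_state()["ee_pos"]+[0,0,.08])
    rep("mid",[.46,-.30,.30])
    rep("padL",w(POSE,[-.052,.103,.24])[0])
    rep("key",w(POSE,[.085,.06,.25])[0])
    s=env.read_state(); q=s["ee_rot"]; print("tool y dir",np.round(Ro.from_quat([q[1],q[2],q[3],q[0]]).as_matrix(),3).tolist(), s["t"])
E
python3 tgt.py
```

```text
lift [ 0.185 -0.623  0.307] delta cm [ 0.  0. -8.]
mid [ 0.46 -0.3   0.3 ] delta cm [ 35.5 -23.1  -7.3]
padL [0.494 0.14  0.24 ] delta cm [ 51.3 -64.3  -1.3]
key [0.627 0.086 0.25 ] delta cm [ 62.6 -55.4  -2.3]
tool y dir [[0.959, 0.285, 0.0], [0.285, -0.959, -0.0], [0.0, 0.0, -1.0]] 1.2
```

>>> drive_tool:
  deltas:
    - [[0, 0, -3], 0]
    - [[0, 0, -7], 0]
    - [[4, -3, -8], 2]
    - [[9, -6, -8], 4]
    - [[13, -9, -8], 6]
    - [[18, -12, -8], 8]
    - [[22, -15, -8], 10]
    - [[27, -18, -8], 12]
    - [[31, -21, -8], 15]
    - [[35, -23, -8], 18]
    - [[37, -28, -8], 21]
    - [[37, -28, -8], 21]
  grip: 0

```text
t: 2.7
ee_pos: [0.4617, -0.2438, 0.3073]
ee_rot: [-0.0, 0.999, -0.035, 0.0]
ft_force: [-0.4, -0.1, 0.1]
width: 0.0002
```

```bash
python3 tgt.py; python3 -c "
from cell import env;import numpy as np;s=env.read_state();print(np.round(s['q'],2),s['width'],s['ft_force'])"
```

```text
lift [ 0.462 -0.244  0.387] delta cm [ 0. -0. -8.]
mid [ 0.46 -0.3   0.3 ] delta cm [0.2 5.6 0.7]
padL [0.494 0.14  0.24 ] delta cm [  0.6 -38.5   6.8]
key [0.627 0.086 0.25 ] delta cm [ 14.2 -34.    5.8]
tool y dir [[0.998, -0.069, 0.001], [-0.069, -0.998, 0.001], [0.001, -0.001, -1.0]] 2.7
[ 0.98  0.21 -0.63  1.77  0.13  1.2  -1.33] 0.00016299900048409626 [-0.38146052 -0.06770371  0.14675598]
```

>>> drive_tool:
  deltas:
    - [[0, -4, 0], 0]
    - [[0, -9, 0], 0]
    - [[0, -14, 0], 0]
    - [[0, -19, 0], 0]
    - [[0, -24, 0], 0]
    - [[0, -29, 0], 0]
    - [[0.5, -34, 1], 0]
    - [[0.5, -38.5, 3], 0]
    - [[0.6, -38.5, 6], 0]
    - [[0.6, -38.5, 9], 0]
    - [[0.6, -38.5, 9], 0]

```text
t: 4.08
ee_pos: [0.4946, 0.1328, 0.2148]
ee_rot: [0.001, 0.999, -0.039, -0.002]
ft_force: [-0.6, 0.2, 0.2]
width: 0.0002
```

```bash
python3 tgt.py
python3 - <<'E'
from h import *
from cell import env,eyes
s=env.read_state();print(np.round(s['q'],2),s['ft_force'])
for n in ("scene","side"):
    p=eyes.snapshot(n); a=p["pixels"][:,:,::-1]
    o=(170,130) if n=="scene" else (125,155)
    a=cv2.resize(a[o[1]-30:o[1]+140,o[0]:o[0]+210],None,fx=3.5,fy=3.5,interpolation=cv2.INTER_CUBIC)
    cv2.imwrite(f"pics/{n}1.png",a)
E
```

```text
lift [0.495 0.133 0.295] delta cm [-0.  0. -8.]
mid [ 0.46 -0.3   0.3 ] delta cm [-0.1 43.4 -8.5]
padL [0.494 0.14  0.24 ] delta cm [-0.1 -0.7 -2.5]
key [0.627 0.086 0.25 ] delta cm [13.6  3.6 -3.6]
tool y dir [[0.997, -0.078, -0.004], [-0.078, -0.997, -0.001], [-0.004, 0.001, -1.0]] 4.075
[ 0.39  0.35 -0.85  1.89  0.3   1.04 -2.23] [-0.59845415  0.203516    0.20496741]
```

View pics/side1.png

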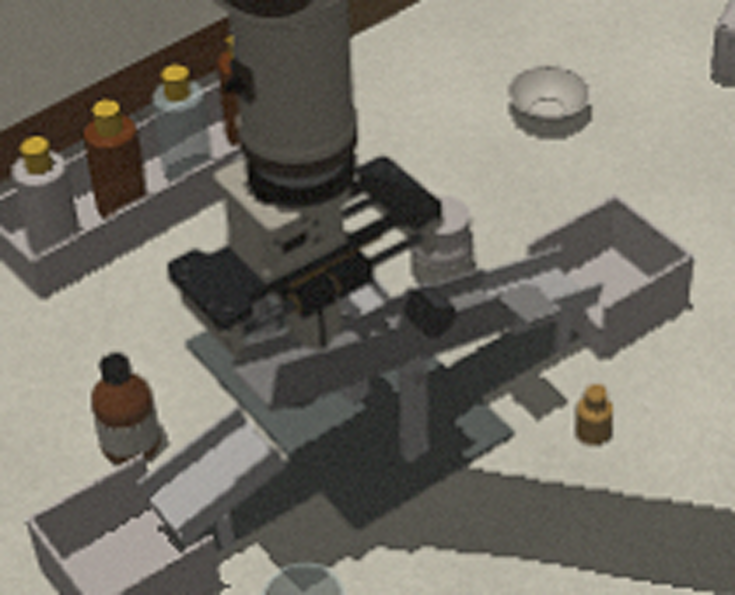

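View pics/scene1.png

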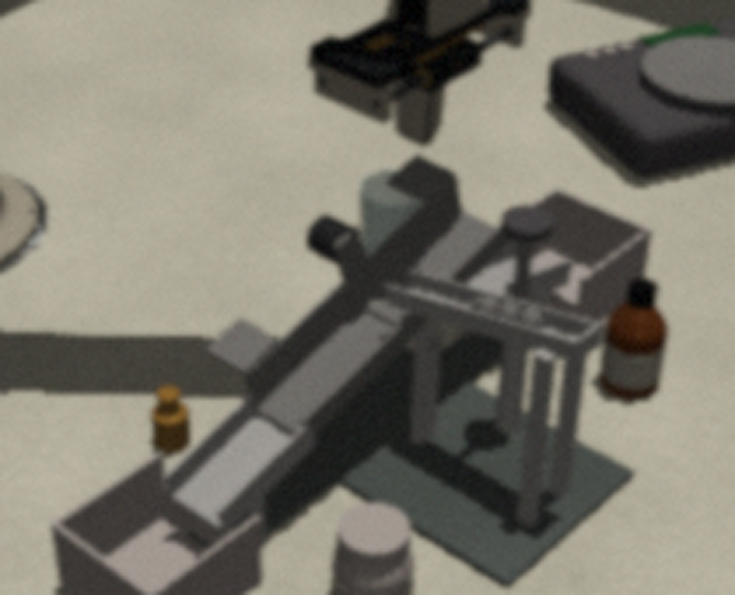

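Run:
```python
from h import *
from cell import env
s=env.read_state()
for n,o in (("scene",(170,100)),("side",(125,125))):
    p=load(n+"0")
    for P in (s["ee_pos"],w([.5375,.033,-.0809],[-.049,.096,.18])[0]): print(n,np.round((proj(p,P)[0]-o)*3.5))
a=cv2.imread("pics/side1.png")[250:430,200:430]; cv2.imwrite("pics/side1z.png",cv2.resize(cv2.convertScaleAbs(a,alpha=1.6),None,fx=3,fy=3))
```

```text
scene [422. 134.]
scene [419. 174.]
side [312. 338.]
side [316. 371.]
```

View pics/side1z.png

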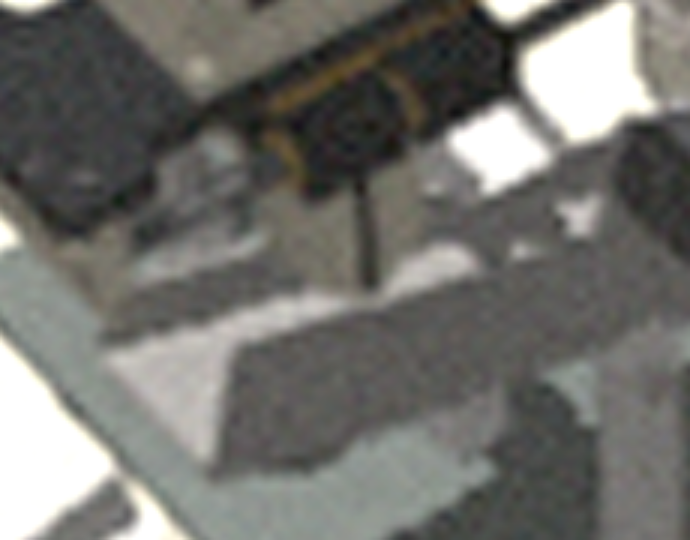

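>>> drive_tool:
  deltas:
    - [[0, 0, 1], 0]
    - [[0, 0, 2], 0]
    - [[0, 0, 3], 0]
    - [[0, 0, 3.5], 0]
    - [[0, 0, 4], 0]
    - [[0, 0, 4.5], 0]
    - [[0, 0, 5], 0]
    - [[0, 0, 5.5], 0]
    - [[0, 0, 6], 0]
    - [[0, 0, 6.5], 0]
    - [[0, 0, 7], 0]
    - [[0, 0, 7.5], 0]
    - [[0, 0, 7.5], 0]

```text
t: 5.8
ee_pos: [0.4956, 0.134, 0.1413]
ee_rot: [0.0, 0.999, -0.039, -0.0]
ft_force: [-0.6, -0.9, 0.6]
width: 0.0003
```

```bash
cat > look.py <<'E'
import sys
from h import *
from cell import env,eyes
s=env.read_state();print(s["t"],np.round(s["ee_pos"],4),np.round(s['ft_force'],2))
k=sys.argv[1]; out=[]
for n in ("scene","side"):
    p=eyes.snapshot(n); a=p["pixels"][:,:,::-1]
    o=(170,130) if n=="scene" else (125,155)
    out.append(cv2.resize(a[o[1]-30:o[1]+150,o[0]:o[0]+210],None,fx=1.9*1.0,fy=3*.63333,interpolation=cv2.INTER_CUBIC))
    cv2.imwrite(f"pics/{n}{k}.png",cv2.resize(a[o[1]-30:o[1]+140,o[0]:o[0]+210],None,fx=3.5,fy=3.5,interpolation=cv2.INTER_CUBIC))
cv2.imwrite(f"pics/both{k}.png",np.hstack(out))
E
python3 look.py 2
```

```text
5.8 [0.4956 0.134  0.1413] [-0.56 -0.87  0.57]
```

View pics/both2.png

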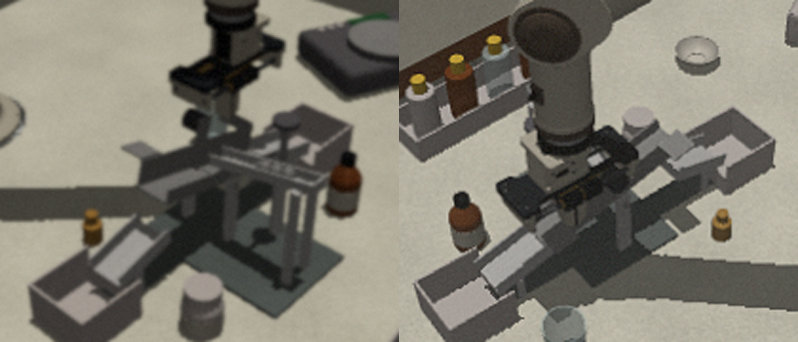

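>>> drive_tool:
  deltas:
    - [[0, 0, -1], 0]
    - [[0, 0, -3], 0]
    - [[0, 0, -6], 0]
    - [[0, 0, -10], 0]
    - [[0, 0, -14], 0]
    - [[0, 0, -14], 0]
    - [[0, 0, -14], 0]

```text
t: 6.78
ee_pos: [0.4959, 0.134, 0.2824]
ee_rot: [0.0, 0.999, -0.039, 0.001]
ft_force: [0.0, -0.2, -0.2]
width: 0.0
```

```bash
python3 look.py 3; python3 tgt.py
```

```text
6.775 [0.4959 0.134  0.2824] [ 0.01 -0.21 -0.15]
lift [0.495 0.134 0.361] delta cm [-0.  0. -8.]
mid [ 0.46 -0.3   0.3 ] delta cm [-0.2 43.5 -1.9]
padL [0.494 0.14  0.24 ] delta cm [-0.2 -0.6  4.1]
key [0.627 0.086 0.25 ] delta cm [13.5  3.7  3.1]
tool y dir [[0.997, -0.078, -0.001], [-0.078, -0.997, -0.001], [-0.001, 0.001, -1.0]] 6.875
```

View pics/scene3.png

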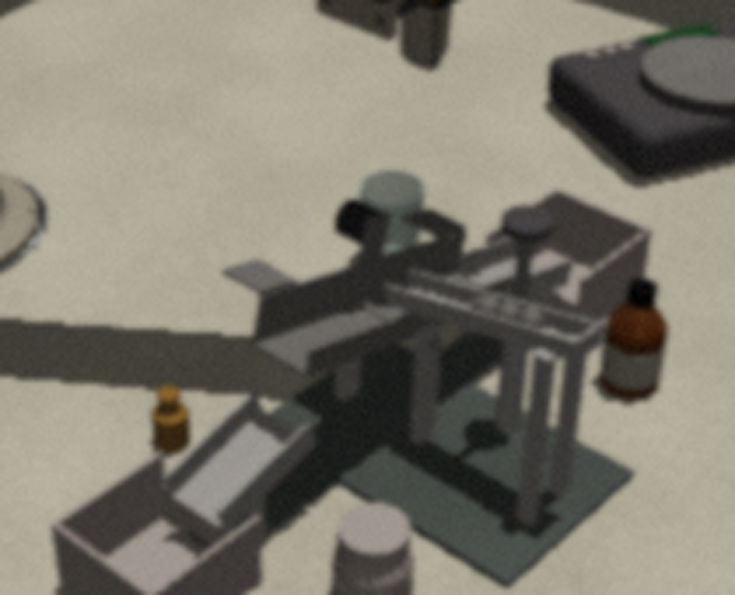

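View pics/side3.png

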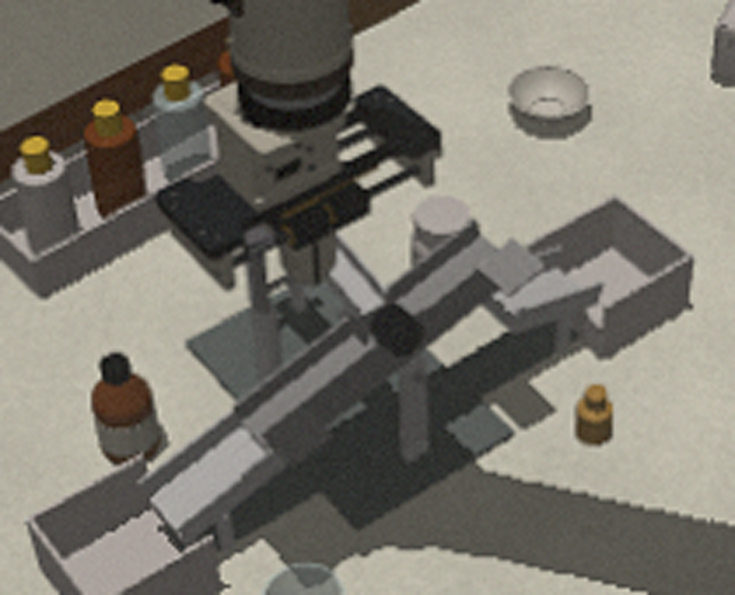

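>>> drive_tool:
  deltas:
    - [[3, 1, 0], 0]
    - [[7, 2, 0], 0]
    - [[11, 3, 0], 0]
    - [[13.5, 3.7, 0], 0]
    - [[13.5, 3.7, 1.5], 0]
    - [[13.5, 3.7, 3], 0]
    - [[13.5, 3.7, 3.7], 0]
    - [[13.5, 3.7, 3.7], 0]

```text
t: 7.88
ee_pos: [0.6265, 0.087, 0.244]
ee_rot: [0.0, 0.999, -0.038, -0.001]
ft_force: [-0.8, -0.7, -0.8]
width: 0.0006
```

```bash
python3 look.py 4; python3 tgt.py
```

```text
7.875 [0.6265 0.087  0.244 ] [-0.81 -0.7  -0.75]
lift [0.628 0.087 0.325] delta cm [ 0.  0. -8.]
mid [ 0.46 -0.3   0.3 ] delta cm [-13.7  39.9  -5.5]
padL [0.494 0.14  0.24 ] delta cm [-13.7  -4.2   0.5]
key [0.627 0.086 0.25 ] delta cm [-0.   0.1 -0.5]
tool y dir [[0.997, -0.077, 0.001], [-0.077, -0.997, -0.0], [0.001, 0.0, -1.0]] 7.975
```

View pics/scene4.png

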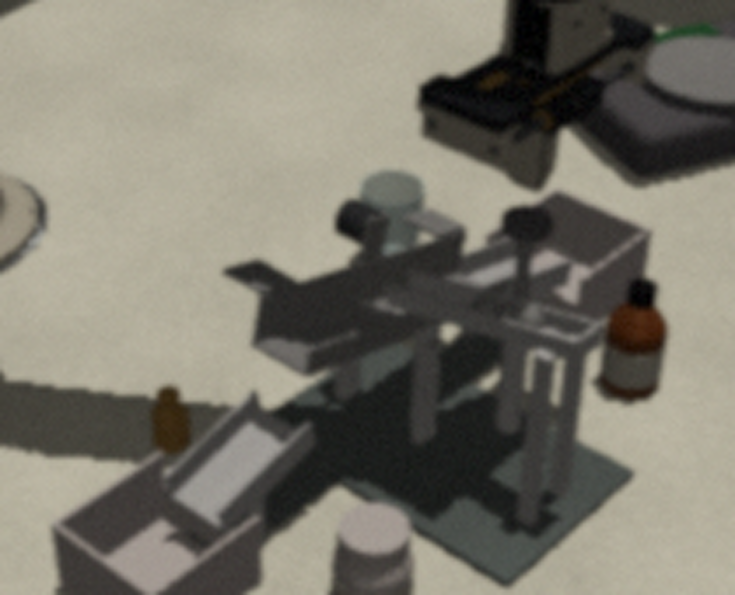

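View pics/side4.png

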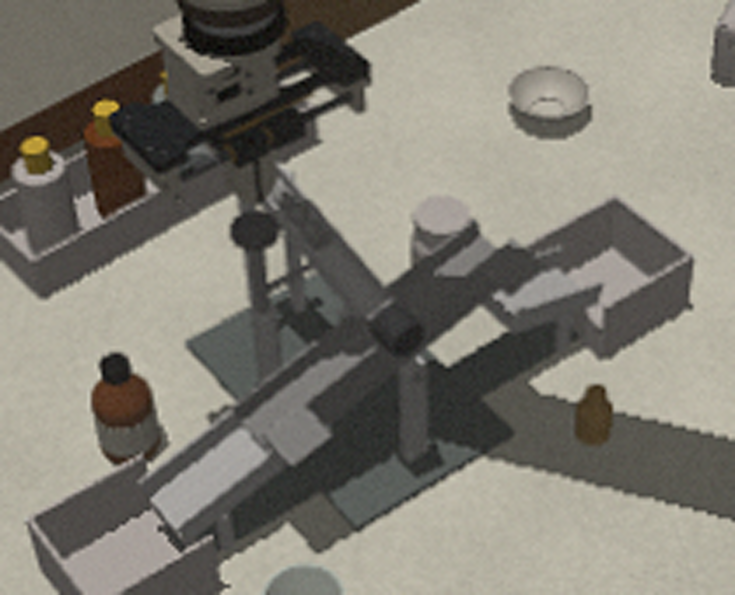

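>>> drive_tool:
  deltas:
    - [[0, 0, 1], 0]
    - [[0, 0, 2], 0]
    - [[0, 0, 3], 0]
    - [[0, 0, 4], 0]
    - [[0, 0, 4.7], 0]
    - [[0, 0, 5.1], 0]
    - [[0, 0, 5.1], 0]
    - [[0, 0, 5.1], 0]

```text
t: 8.98
ee_pos: [0.6276, 0.0866, 0.1953]
ee_rot: [0.001, 0.999, -0.039, 0.0]
ft_force: [-5.0, -2.5, 11.2]
width: 0.0001
```

```bash
python3 look.py 5
```

```text
8.975 [0.6276 0.0866 0.1953] [-5.03 -2.53 11.16]
```

View pics/scene5.png

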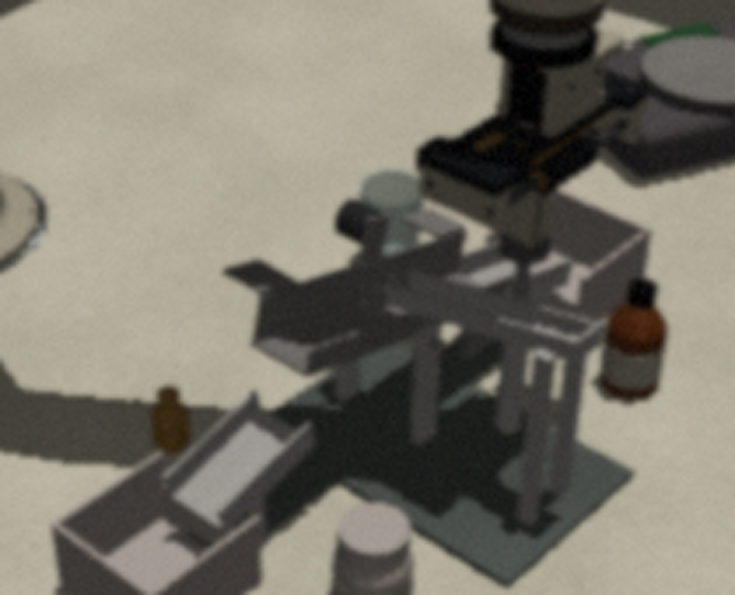

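View pics/side5.png

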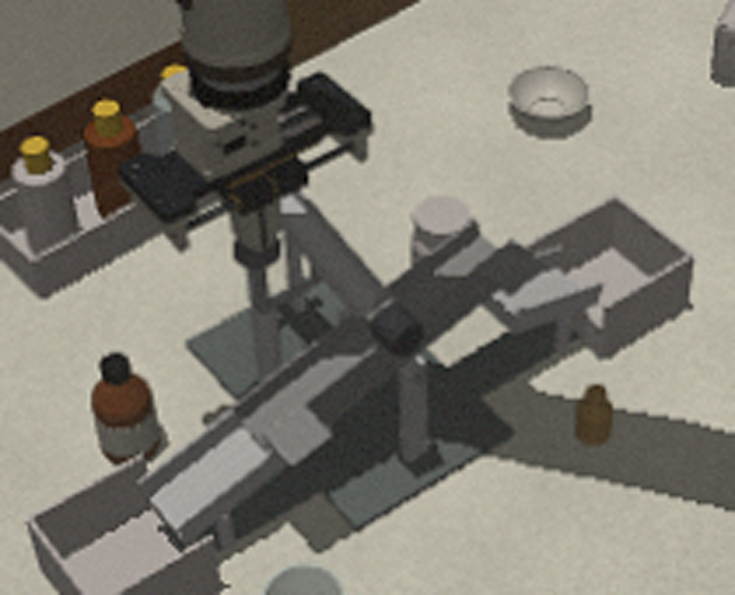

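>>> drive_tool:
  deltas:
    - [[0, 0, 0], 0]
    - [[0, 0, 0], 0]
    - [[0, 0, 0], 0]
    - [[0, 0, 0], 0]
    - [[0, 0, 0], 0]
    - [[0, 0, 0], 0]
    - [[0, 0, 0], 0]
    - [[0, 0, 0], 0]
    - [[0, 0, 0], 0]
    - [[0, 0, 0], 0]
    - [[0, 0, 0], 0]
    - [[0, 0, 0], 0]
    - [[0, 0, 0], 0]
    - [[0, 0, 0], 0]
    - [[0, 0, 0], 0]
    - [[0, 0, 0], 0]
    - [[0, 0, 0], 0]
    - [[0, 0, 0], 0]
    - [[0, 0, 0], 0]
    - [[0, 0, 0], 0]

```text
t: 11.58
ee_pos: [0.6276, 0.0866, 0.1953]
ee_rot: [0.0, 0.999, -0.039, 0.0]
ft_force: [-4.0, -2.7, 10.9]
width: 0.0001
```

>>> drive_tool:
  deltas:
    - [[0, 0, 0], 0]
    - [[0, 0, 0], 0]
    - [[0, 0, 0], 0]
    - [[0, 0, 0], 0]
    - [[0, 0, 0], 0]
    - [[0, 0, 0], 0]
    - [[0, 0, 0], 0]
    - [[0, 0, 0], 0]
    - [[0, 0, 0], 0]
    - [[0, 0, 0], 0]
    - [[0, 0, 0], 0]
    - [[0, 0, 0], 0]

```text
t: 13.08
ee_pos: [0.6276, 0.0866, 0.1953]
ee_rot: [0.0, 0.999, -0.039, 0.0]
ft_force: [-4.2, -1.5, 11.9]
width: 0.0001
```

```bash
python3 look.py 6
python3 - <<'E'
from cell import eyes; import numpy as np, cv2
for n in ("side","scene","wrist"):
    p=eyes.snapshot(n); cv2.imwrite(f"pics/{n}6full.png",p["pixels"][:,:,::-1])
    for b in ("ball1_center",): print(n,[(round(float(d["confidence"]),2),np.round(d["position"]).tolist(),int(d["mask"].sum())) for d in eyes.cut_out(b,p)])
    if n=="side":
        cv2.imwrite("pics/tray6.png",cv2.convertScaleAbs(cv2.resize(p["pixels"][230:320,125:225,::-1],None,fx=6,fy=6,interpolation=cv2.INTER_CUBIC),alpha=1.5))
E
```

```text
13.075 [0.6276 0.0866 0.1953] [-4.19 -1.55 11.86]
side []
scene [(0.44, [272.0, 184.0], 1742)]
wrist [(0.76, [64.0, 240.0], 231)]
```

View pics/tray6.png

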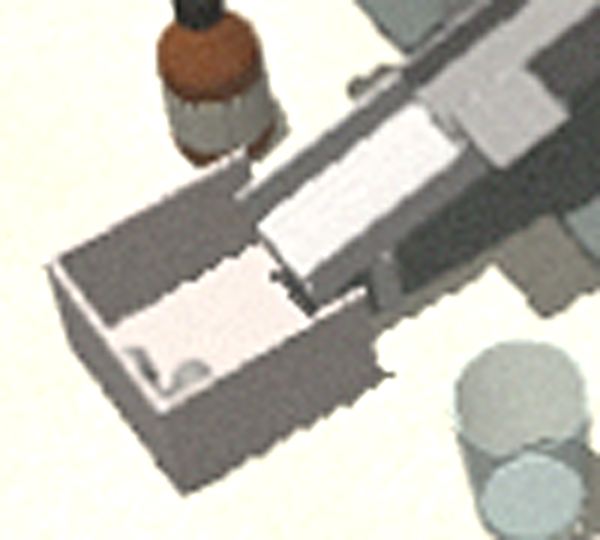

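View pics/scene6.png

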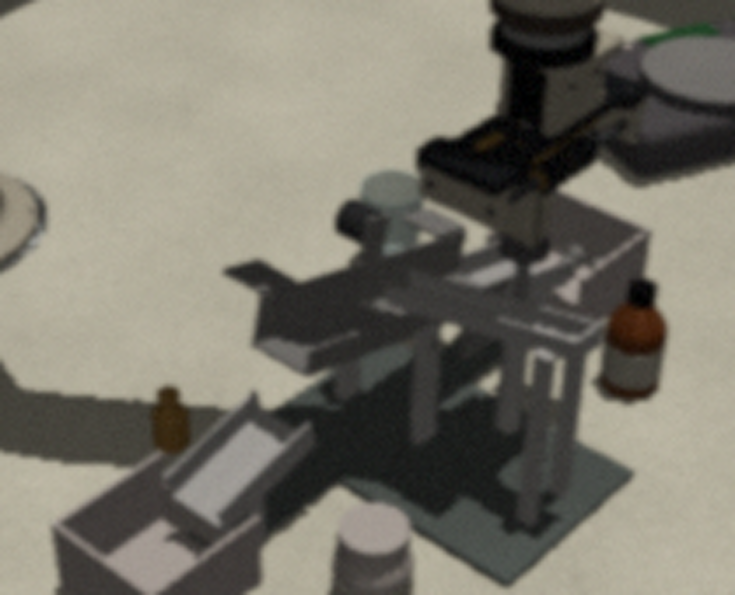

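View pics/side6.png

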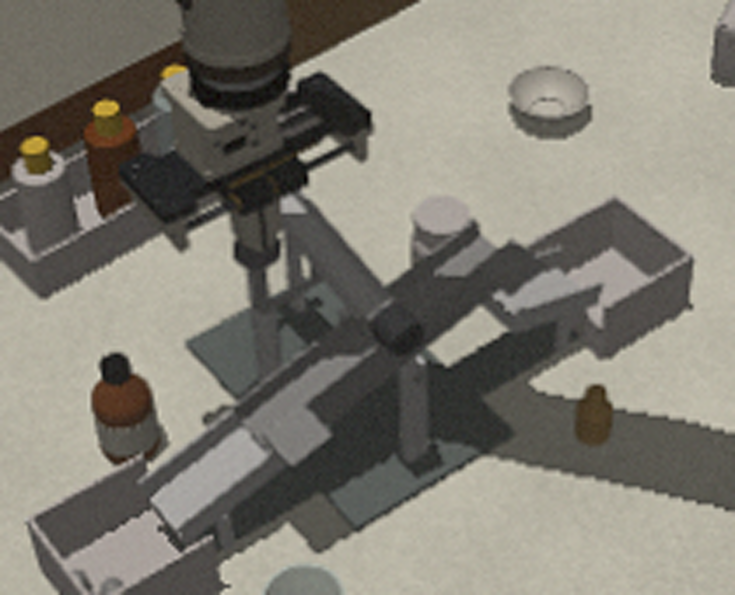

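View pics/wrist6full.png

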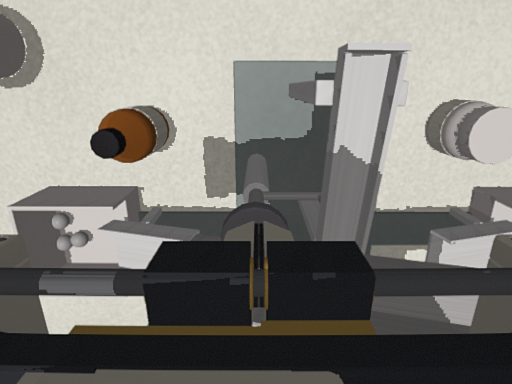

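Run:
```python
import cv2
a=cv2.imread("pics/wrist6full.png")
cv2.imwrite("pics/w6z.png",cv2.convertScaleAbs(cv2.resize(a[180:300,0:160],None,fx=5,fy=5,interpolation=cv2.INTER_CUBIC),alpha=1.6))
a=cv2.imread("pics/scene6full.png")
cv2.imwrite("pics/s6z.png",cv2.convertScaleAbs(cv2.resize(a[140:210,270:370],None,fx=7,fy=7,interpolation=cv2.INTER_CUBIC),alpha=1.6))
```

```text
(no output)
```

View pics/w6z.png

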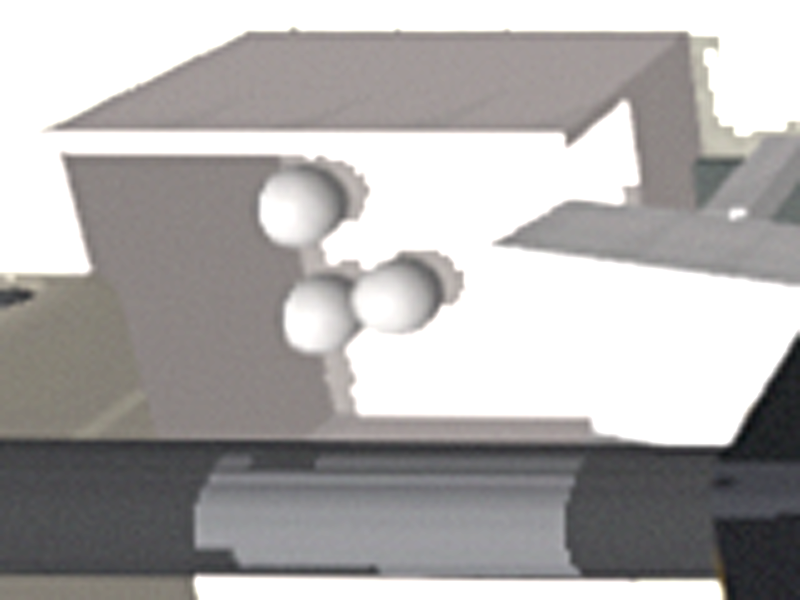

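View pics/s6z.png

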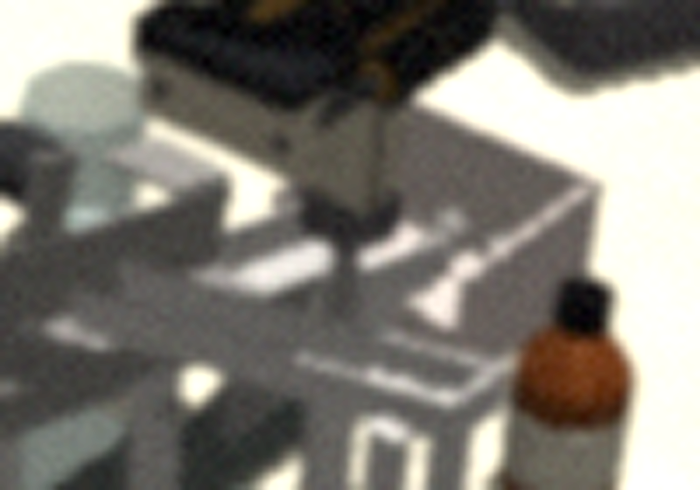

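The wrist view shows all three balls in the left tray (around (60,220), (64,242) and (79,239)), and the channel is empty. I'll release the key by moving straight up.

>>> drive_tool:
  deltas:
    - [[0, 0, -1], 0]
    - [[0, 0, -2], 0]
    - [[0, 0, -4], 0]
    - [[0, 0, -7], 0]
    - [[0, 0, -10], 0]
    - [[0, 0, -10], 0]
    - [[0, 0, -10], 0]
    - [[0, 0, -10], 0]

```text
t: 14.48
ee_pos: [0.6271, 0.0864, 0.2926]
ee_rot: [0.0, 0.999, -0.039, -0.001]
ft_force: [-0.6, -0.4, 0.1]
width: 0.0001
```

```bash
python3 look.py 7
python3 - <<'E'
from cell import eyes; import cv2
p=eyes.snapshot("wrist"); cv2.imwrite("pics/wrist7full.png",p["pixels"][:,:,::-1])
E
```

```text
14.475 [0.6271 0.0864 0.2926] [-0.6  -0.44  0.09]
```

View pics/wrist7full.png

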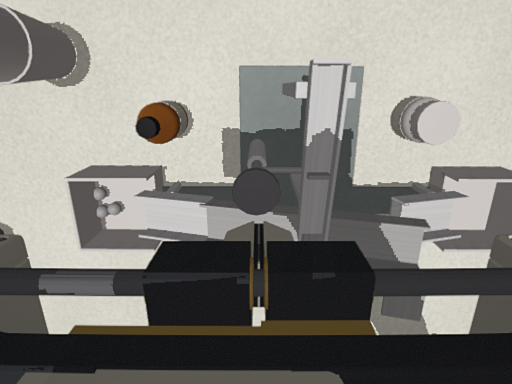

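View pics/both7.png

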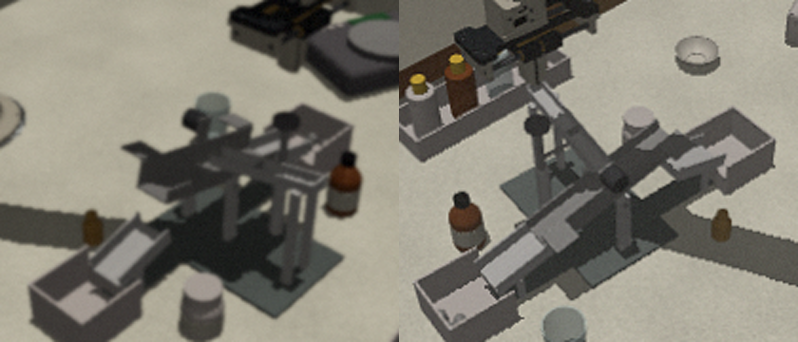

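The wrist view shows three balls in the left tray near (102,205) and the key free and back up at (256,190). The gate is still left end down and the right tray is empty. The bottle, jar, weight and beaker are where they stood.

```bash
python3 -c "
from cell import ticket
print(ticket.hand_in())"
```

```text
the job is handed in; nothing more can be done
None
```

The job is done and handed in at about 14.6 s: all three balls are in the left tray, and the key is back up.

- **Gate:** It started with the right end down. I pushed the raised left pad with the closed fingers to about z 141 mm, and it rocked over to the left. Pictures after I lifted off confirmed this.
- **Key:** I then pressed it to its stop (fingertip at z 195 mm, about 11–12 N) and held it for over 4 s. I let it up only once the wrist camera showed three balls in the left tray and none left in the channel.

**Last checks:** After release, the pictures show the key back up, the gate still left end down, and the right tray empty. The beaker, bottle, jar and weight stand where they were. The fingers hang clear about 8 cm above the key, with the wrist force near zero.

- **Spatula:** I saw it in the first pictures but did not check it again; the arm never went down near it.
- **Ball detection:** The network missed the balls in the side view and gave a false hit on the gate in the scene view. I counted the balls by eye in the wrist pictures.
- **Sideways force:** There was a side force of about 4–5 N on the key while it was held down, and the key still returned freely.

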